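# Turn the wedge and clamp the block in the wedge fixture

### The arm

A 6-joint arm with a two-finger parallel gripper is mounted at the origin on the work surface. World frame = base frame: x ahead of the robot, y to its left, z up, the work surface at z = 0. Lengths are in mm, angles in rad, forces in N, time in s.
With the tool pointing down it reaches from about 350 to 975 mm from the base axis. Payload 7.1 kg.
Tool frame: the origin (TCP) lies at the very end of the fingers, on their centre line; the grasp point (between the pads) lies ctrl.hold_point_z behind it (ctrl.hold_point_z is the distance from the TCP to the grasp point, in mm); z points along the fingers, y is the line along which they close (so a half turn about z gives the same grasp; the last joint's range is limited). The gripper opens to 88 mm and grips with 3 to 60 N. Pads are 20 mm wide; open, the fingers measure 115 mm over their backs; the gripper's body (75 mm by 178 mm) begins 61 mm behind the grasp point.
Start: joints at [-1.322, 0.423, 1.63, -0, 1.089, -0.019], TCP at [165.4, -602.7, 222.675] pointing down, gripper open.
Joint ranges: [-3, 3], [-0.9, 2.11], [0.09, 2.58], [-1.31, 4.45], [0.11, 2.69], [-2.54, 2.54]. Speed limits (rad/s): [2.39, 2.39, 3.01, 3.14, 3.14, 3.14].

### API

Orientations are given as a rotation vector (axis times angle).
In Python, from workcell import ctrl gives the robot as it stands. The module is installed in compiled form; this text tells all that it offers.
- The arm moves only by the shell command python3 -m creep 'ROWS'. ROWS is JSON, a list of rows, each an object with "translation": the shift along the tool's x, y, z in mm, a list of three; "angular": the turn, a rotation vector about the tool's x, y, z in rad, a list of three; "jaw": the opening, from 0 (shut) to 1 (fully open). A call has exactly 8 rows; each row is the pose to reach, as a shift and turn from the pose commanded when the call began, along the tool's axes at that moment; what a row does not reach only later rows make up. A row lasts 1/8 s, in which the tool goes at most 62.5 mm and 10.7 degrees, less where a joint would pass 70% of its speed; a pose out of reach is approached as far as the arm can. A call with a gripper value outside its range is refused whole. The fingers move at their own pace and stop on an object; the grip force is fixed at half the most. Time passes only in rows, so rows that repeat a pose let the fingers close, or fill a call up. It gives the time, the measured TCP pose, the force, the opening and the grip force at its end, in the units of the state.
- ctrl.get_obs(): the state, without advancing time (a new reading comes with each control period).
- ctrl.get_image(name): name is "side" or "top" or "wrist"; returns the picture (420x560x3 uint8, red, green, blue); there is no depth.
- ctrl.camera_info(name): a dict with "camera_matrix" (3x3 intrinsics, pixels), "world_from_camera" (4x4, takes a point from camera to world coordinates). Camera axes: x right, y up, looking along -z (the intrinsics and any distortion apply to the point x, -y, -z); pixel columns grow to the right and rows downward; lengths in mm; the calibration is good to about 2 mm. A picture is of the moment at which its call begins: read the wrist's pose just before it. camera_info takes no time and is no camera call; for the wrist camera it gives the pose at the moment of the call.
- ctrl.close_job(): hands the job in; it is judged then, once.
Trained networks look in the newest picture that a camera, given by its name, has taken for a name from the list of things; names that differ only in an ending like _2 or _b are one class to them, and where a whole thing is asked for, a point or a joint stands for the part that bears it (a point fixed in the world has none). Each returns a list of dicts, best first, with "score" (0 to 1); they miss things now and then, are a little off and sometimes report something else, mostly with a low value. They report only what shows in the picture. A call takes as long as a camera call.
- ctrl.look_for(camera, label): "rect" ([left, top, right, bottom] in pixels, round what is visible of it).
The state is a dict: "t": time; "qpos": joint angles; "qvel": joint speeds; "joint_torque": joint torques, N m; "ee_pos": TCP position; "orientation": TCP orientation; "ft_force": force on the tool from outside, world axes, zero at the start; "moment": the same for the moment, N m; "width": finger opening in mm; "grasp_force": force on a finger pad.
Only numpy, scipy, OpenCV 4.12 (cv2) and the standard library are available. Lean on these libraries where they do the work, as an engineer would, in place of code of your own. Each camera call takes 0.05 s, during which the arm holds its last target. There are 200 camera calls.

### The job

The loose wedge was left the wrong way round across the mouth of the clamping fixture: take it out, slide the plain block down the channel and under the bridge, then put the jaw in behind it, sloping face towards the wedge slot. Put the wedge back turned end for end, thin end first from the long side of the base plate, and push it in with moderate hand pressure until the whole stack is tight against the spring stop and stays so, without overtightening. Do not knock over the spray can or shove it or the hammer about.

Things in the scene. Friction and masses are not known exactly. Their poses are not given: they have to be found in the camera images.
- fixture: Steel clamping fixture bolted to the bench. Origin: channel centre line, at bench level (all mm here). +x: the way parts slide in; z up. Base plate, top at z = 8, spans x -100 to 105, y -90 to +200; its long free side (+y) is where the wedge is fed from. Channel 44 wide (y -22 to 22), oiled, between two walls, x -14 to 66, 10 thick, 12 high above the plate.
- slot (a point): Fixture point x = -40, y = 0 on the plate (z = 8), fixture axes: where the wedge's middle line runs when its straight side lies on the keepers. Two keeper blocks, 12 mm high, at fixture x -75 to -50, y 22 to 45 and -22 to -45, leave a 44 mm gap in line with the channel, corners rounded 6 mm. The wedge slot runs along y between keepers (x = -50) and channel walls (x = -14).
- bridge (a point): Fixture point x = 44, y = 0, z = 44 mm, fixture axes: under the middle of the bridge. Two bars over the channel, fixture x 26 to 38 and 50 to 62, 64 mm wide in y; underside 36 mm, top 44 mm above the plate.
- stop_about (a point): Fixture point x = 56, y = 0, z = 22 mm: about where the spring stop's flat free face is, at the far end of the channel. The stop is 34 mm wide, 8 N per mm, 9 mm travel; it is set anywhere within 2.5 mm of here along x, not shown, so how far the wedge goes in is found by feel: tight with its middle at about fixture y -25 to +25.
- block_mid (a point): Middle of the work block, a plain aluminium block 50 (x) by 38 (y) by 32 mm high (z), a dark drilled hole on top; loose, 0.2 to 0.42 kg. Goes in with x along the channel, either way round. Against the unpressed stop its middle is at fixture x 28.5 to 33.5.
- jaw_mid (a point): Middle of the loose steel jaw, 17 mm above its underside, 0.24 kg. Body 38 mm wide (y), 18 high; flat front face at x = +19; sloping back from x = -22 (y = -19) to x = -16 (y = 19), matching the wedge. Upright grip fin on top: 14 mm thick (y -7 to 7), x -6 to 18, 18 to 34 mm above the underside. In the fixture its +x is the fixture's +x, front to the block.
- jaw_front (a point): Middle of the jaw's flat front face (jaw_mid + 19 mm in x); same axes as jaw_mid.
- wedge_mid (a point): Middle of the loose steel wedge, 18 mm above its underside, 0.3 to 0.46 kg. 120 mm long (y), 18 high; thick end (30) at +y, thin rounded end (10) at -y. Straight side x = -10, sloping side x = 10 + y/6. Grip fin on top: x -5 to 5, y -30 to 30, 18 to 36 mm above the underside. Right way round its axes agree with the fixture's; it starts half a turn off. Self-locking: stays tight when let go.
- wedge_thin (a point): Middle of the wedge's thin end (wedge_mid - 60 mm in y); same axes.
- wedge_thick (a point): Middle of the wedge's thick end (wedge_mid + 60 mm in y); same axes. About 12 N of push here makes the stack tight; 25 N or more may overtighten it.
- can: Bystander: blue spray can, 56 mm across, 140 mm tall, standing; origin at its underside.
- hammer: Bystander: hammer lying on the bench; origin at its underside.

How it is judged (in metres and radians):
At the end, for the whole second after the job is handed in: Block under the bridge, jaw behind it flat front first, both flat, within 5 mm of the centre line, square to 7 deg; wedge flat across both keepers, thin end to -y, ends 26 mm or more past the centre line, straight side within 4 mm of the keepers, at rest and pressing on the jaw over 4 N (x of block_mid in the frame of fixture between 0.024 and 0.042 m and y of block_mid in the frame of fixture between -0.005 and 0.005 m and z of block_mid in the frame of fixture between 0.019 and 0.029 m and angle between the x axis of each of block_mid, jaw_mid, wedge_mid and the x axis of fixture, either way round below 0.12 rad and x of jaw_front in the frame of fixture between -0.012 and 0.02 m and x of jaw_mid in the frame of fixture between -0.045 and 0.001 m and y of jaw_mid in the frame of fixture between -0.005 and 0.005 m and z of jaw_mid in the frame of fixture between 0.02 and 0.03 m and y of wedge_thin in the frame of fixture between -0.1 and -0.026 m and y of wedge_thick in the frame of fixture between 0.026 and 0.1 m and x of wedge_mid in the frame of fixture between -0.044 and -0.036 m and z of wedge_mid in the frame of fixture between 0.021 and 0.031 m and contact force between wedge and jaw above 4 N and linear speed of each of wedge, jaw, block below 0.01 m/s); the robot touches nothing.
It fails at once if the wedge is overtightened (presses on the jaw with more than 45 N) (contact force between wedge and jaw above 45 N).
It fails at once if the spray can is knocked over or shoved more than 40 mm (angle between can's own z axis and vertical above 0.5 rad or distance of can from where it was at the start of the episode above 0.04 m).
It fails at once if the hammer is shoved more than 40 mm (distance of hammer from where it was at the start of the episode above 0.04 m).
It also fails if it takes over 72 s, if anything falls off the work surface, if the arm or the gripper's body presses on something with over 40 N, if the wrist force passes 120 N, or if a joint passes its speed limit or range.

## Working session

There is one attempt and no reset: what is moved stays moved. The work goes in short steps, Python scripts to look and compute and a shell command to move; the robot and the scene stay as the last step left them, time stands still between calls to the robot, and variables do not carry over. Pictures are saved under pics/ and viewed, at most 10 in all, crops included, and the job is handed in when it is done.

```bash
mkdir -p pics; cat > h.py <<'E'
import numpy as np, cv2, json
from scipy.spatial.transform import Rotation as R
from workcell import ctrl
def cam(n):
    i=ctrl.camera_info(n); return np.array(i["camera_matrix"]),np.array(i["world_from_camera"])
def proj(n,P,c=None):
    K,T=c or cam(n); p=np.linalg.inv(T)@np.r_[P,1]; q=K@np.array([p[0],-p[1],-p[2]]); return q[:2]/q[2]
def back(n,uv,z,c=None):
    K,T=c or cam(n); d=np.linalg.inv(K)@np.r_[uv,1]; d=T[:3,:3]@np.array([d[0],-d[1],-d[2]]); o=T[:3,3]
    return o+d*(z-o[2])/d[2]
def shot(n,f):
    im=ctrl.get_image(n); cv2.imwrite('pics/'+f,im[:,:,::-1]); return im
E
python3 - <<'E'
from h import *
np.set_printoptions(precision=3,suppress=True)
a=shot('top','a.png');
for n in['top','side','wrist']:
    K,T=cam(n);print(n,K.tolist(),T.tolist())
b=shot('side','b.png')
cv2.imwrite('pics/ab.png',cv2.resize(np.hstack([a,b]),None,fx=.714,fy=.714)[:,:,::-1])
for n in['fixture','block_mid','jaw_mid','wedge_mid','wedge_thin','wedge_thick','can','hammer','slot','bridge','stop_about']:
    for d in ctrl.look_for('top',n)[:2]:print(n,d['score'],np.round(d['rect']))
o=ctrl.get_obs();print(o['t'],o['ee_pos'],o['orientation'],o['ft_force'],ctrl.hold_point_z)
E
```

```text
top [[428.35947691082015, 0.0, 281.2821680934104], [0.0, 428.35947691082015, 207.40525615337307], [0.0, 0.0, 1.0]] [[-0.0036435662140065963, 0.9973164771595201, -0.07312023530712043, 567.0118917743466], [-0.9999606840272763, -0.0042248228690097206, -0.007796234438970775, -2.5616889011324004], [-0.00808423310809695, 0.07308895441754525, 0.9972926601139728, 863.642911176164], [0.0, 0.0, 0.0, 1.0]]
side [[400.93721095487814, 0.0, 282.71981620567726], [0.0, 400.93721095487814, 210.56376913783436], [0.0, 0.0, 1.0]] [[-0.9948711532528127, 0.06102786316910668, -0.08066590570018745, 546.2178262807294], [-0.10089653276698227, -0.542280323305479, 0.8341174621306681, 816.5847914056279], [0.007160872923046007, 0.8379783116959043, 0.5456565504291707, 600.2661692874833], [0.0, 0.0, 0.0, 1.0]]
wrist [[335.53212122585626, 0.0, 274.7439783036531], [0.0, 335.53212122585626, 205.96428017980634], [0.0, 0.0, 1.0]] [[0.26454392125726117, 0.932930052273352, 0.24424993611272616, 231.23367620531798], [-0.9643719107737215, 0.2563973156033155, 0.0651708083581369, -584.926200817144], [-0.0018252223073310409, -0.2527883187899564, 0.967519888398618, 383.6988453567446], [0.0, 0.0, 0.0, 1.0]]
fixture 0.96 [190. 175. 350. 306.]
fixture 0.32 [ 88. 137. 144. 181.]
block_mid 0.66 [129. 262. 157. 289.]
jaw_mid 0.83 [416. 243. 444. 271.]
wedge_mid 0.96 [270. 240. 331. 256.]
wedge_thin 0.71 [275. 243. 334. 256.]
wedge_thick 0.67 [272. 242. 332. 257.]
wedge_thick 0.56 [416. 243. 443. 272.]
can 0.62 [ 89. 136. 145. 184.]
can 0.36 [271. 238. 330. 259.]
hammer 0.93 [212.  49. 255. 177.]
hammer 0.64 [271. 240. 336. 255.]
slot 0.75 [187. 179. 353. 305.]
stop_about 0.74 [417. 244. 444. 272.]
stop_about 0.7 [191. 177. 354. 303.]
0.65 [ 165.405 -602.701  222.677] [-3.113 -0.419  0.   ] [-0.74  -0.216 -0.244] 18.700000000000003
```

View pics/a.png

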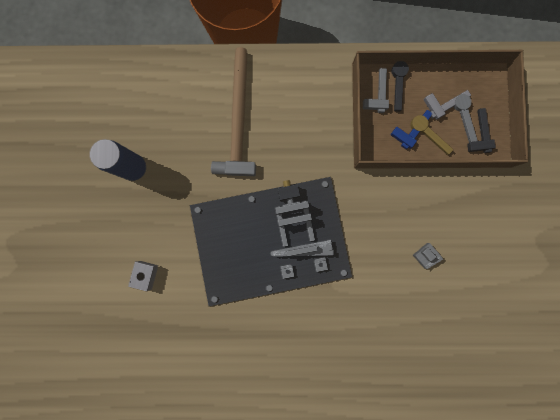

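The top view shows the fixture centred near (270,240), with the wedge across it at (302,249) and its thick end to the right. The block is at (143,276), the jaw at (430,257), the can at (105,155) and the hammer head at (233,168).

```bash
cat >> h.py <<'E'
def yaw(o=None):  # world angle of tool y
    o=o or ctrl.get_obs(); v=R.from_rotvec(o['orientation']).as_matrix()[:,1]; return np.arctan2(v[1],v[0])
def to(x,y,z,th=None):
    """rows values: translation & angular (tool axes) to reach TCP xyz, tool y at world angle th, tool down"""
    o=ctrl.get_obs(); M=R.from_rotvec(o['orientation']); th=yaw(o) if th is None else th
    Y=np.array([np.cos(th),np.sin(th),0]);Z=np.array([0,0,-1.]);G=R.from_matrix(np.c_[np.cross(Y,Z),Y,Z])
    q6=np.arctan2(y,x)-th; q6=(q6+np.pi)%(2*np.pi)-np.pi
    a=(M.inv()*G).as_rotvec()
    print('T',np.round(M.inv().apply(np.array([x,y,z])-o['ee_pos']),1),'A',np.round(a,3),'deg',round(np.degrees(np.linalg.norm(a))),'q6',round(q6,2))
E
python3 - <<'E'
from h import *
np.set_printoptions(precision=1,suppress=True)
# plate corners eyeballed in top view; order (+x,+y),(+x,-y),(-x,-y),(-x,+y)
uv=[(192,206),(332,179),(351,273),(209,306)]
W=np.array([back('top',p,8)[:2] for p in uv]); F=np.array([(105,200),(105,-90),(-100,-90),(-100,200)],float)
m=cv2.estimateAffinePartial2D(F,W)[0];print(W,m[:,2],np.degrees(np.arctan2(m[1,0],m[0,0])),np.hypot(m[0,0],m[1,0]))
for n,uv,z in[('block',(143,276),30),('jaw',(430,257),25),('wedge',(302,249),35),('can',(105,155),140),('hamhead',(233,168),20)]:print(n,back('top',uv,z))
to(530,-80,300,np.radians(-75))
E
```

```text
[[ 633.3  183.3]
 [ 686.6  -98.1]
 [ 499.1 -133.3]
 [ 435.4  147.4]] [568.1 -29.4] 10.488108379859996 0.9872041676451645
block [496.3 271.9  30. ]
jaw [ 530.7 -284.3   25. ]
wedge [547.3 -35.7  35. ]
can [711.5 305.1 140. ]
hamhead [707.9  99.8  20. ]
T [ 489.9 -407.6  -77.3] A [-0.  0.  0.] deg 0 q6 1.16
```

```bash
python3 -m creep '[{"translation":[60,-50,-10],"angular":[0,0,0],"jaw":1},{"translation":[120,-100,-20],"angular":[0,0,0],"jaw":1},{"translation":[180,-150,-30],"angular":[0,0,0],"jaw":1},{"translation":[240,-200,-40],"angular":[0,0,0],"jaw":1},{"translation":[300,-250,-50],"angular":[0,0,0],"jaw":1},{"translation":[360,-300,-60],"angular":[0,0,0],"jaw":1},{"translation":[420,-350,-70],"angular":[0,0,0],"jaw":1},{"translation":[480,-400,-77],"angular":[0,0,0],"jaw":1}]'; python3 - <<'E'
from h import *
to(550,-20,300)
E
```

```text
t: 1.65
ee_pos: [449.9, -193.9, 285.9]
orientation: [3.113, 0.419, 0.002]
ft_force: [0.5, -1.0, 0.3]
width: 87.8
grasp_force: 0.0
T [ 142.5 -141.2  -14. ] A [ 0.001 -0.001  0.   ] deg 0 q6 1.27
```

```bash
python3 -m creep '[{"translation":[35,-35,-3],"angular":[0,0,0],"jaw":1},{"translation":[70,-70,-7],"angular":[0,0,0],"jaw":1},{"translation":[105,-105,-10],"angular":[0,0,0],"jaw":1},{"translation":[142,-141,-14],"angular":[0,0,0],"jaw":1},{"translation":[142,-141,-14],"angular":[0,0,0],"jaw":1},{"translation":[142,-141,-14],"angular":[0,0,0],"jaw":1},{"translation":[142,-141,-14],"angular":[0,0,0],"jaw":1},{"translation":[142,-141,-14],"angular":[0,0,0],"jaw":1}]'; python3 - <<'E'
from h import *
np.set_printoptions(precision=4,suppress=True)
K,T=cam('wrist'); im=shot('wrist','c.png'); np.savez('c.npz',K=K,T=T)
print(ctrl.get_obs()['ee_pos'])
for n in['fixture','block_mid','jaw_mid','wedge_mid','can']:
    for d in ctrl.look_for('wrist',n)[:1]:print(n,d['score'],np.round(d['rect']))
E
```

```text
t: 2.65
ee_pos: [548.1, -23.1, 299.2]
orientation: [3.114, 0.417, -0.0]
ft_force: [1.0, -0.4, 1.1]
width: 87.5
grasp_force: 0.0
[548.1606 -22.9622 299.2717]
fixture 0.73 [429. 211. 467. 247.]
block_mid 0.69 [ 12. 124.  72. 174.]
jaw_mid 0.79 [428. 211. 468. 241.]
wedge_mid 0.6 [236. 163. 328. 200.]
```

View pics/c.png

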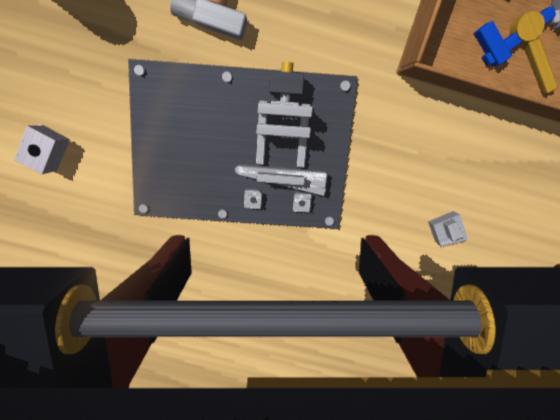

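```bash
python3 - <<'E'
from h import *
np.set_printoptions(precision=2,suppress=True)
im=cv2.imread('pics/c.png'); d=np.load('c.npz'); c=(d['K'],d['T'])
g=im.max(2)[:255]; m=((im[:255,:,2].astype(int)-im[:255,:,0]<25)&(g<110)).astype(np.uint8)
m=cv2.morphologyEx(m,cv2.MORPH_CLOSE,np.ones((25,25)));m=cv2.morphologyEx(m,cv2.MORPH_OPEN,np.ones((25,25)))
n,l,s,_=cv2.connectedComponentsWithStats(m); k=l[150,180]; print(s[k])
q=cv2.findContours((l==k).astype(np.uint8),0,2)[0][0][:,0]
W=np.array([back('w',p,8,c)[:2] for p in q]);
r=cv2.minAreaRect(W.astype(np.float32)); print(r)
# screws: eyeballed corners too
cor=[(130,60),(357,76),(340,229),(135,214)]
C=np.array([back('w',p,8,c)[:2] for p in cor]);F=np.array([(105,200),(105,-90),(-100,-90),(-100,200)],float)
M=cv2.estimateAffinePartial2D(F,C)[0];print(C,M[:,2],np.degrees(np.arctan2(M[1,0],M[0,0])),np.hypot(*M[:,0]))
o=im.copy(); B=cv2.boxPoints(r)
for a in B: cv2.circle(o,tuple(np.round(proj('w',[*a,8],c)).astype(int)),2,(0,0,255),-1)
cr=[cv2.resize(o[55:235,120:365],None,fx=2.2,fy=2.2,interpolation=cv2.INTER_CUBIC),cv2.resize(o[115:185,5:85],None,fx=3,fy=3,interpolation=cv2.INTER_CUBIC),cv2.resize(o[200:255,420:480],None,fx=3,fy=3,interpolation=cv2.INTER_CUBIC)]
cv=np.zeros((400,790,3),np.uint8);cv[:396,:539]=cr[0];cv[:210,545:785]=cr[1];cv[220:385,545:725]=cr[2];cv2.imwrite('pics/d.png',cv)
E
```

```text
[  130    61   225   166 33318]
((562.9756469726562, 28.635482788085938), (205.22457885742188, 288.6689147949219), 11.429229736328125)
[[ 634.42  188.04]
 [ 691.37  -92.47]
 [ 491.48 -135.04]
 [ 436.84  149.6 ]] [571.77 -26.46] 11.286549312002503 0.9919309292470524
```

View pics/d.png

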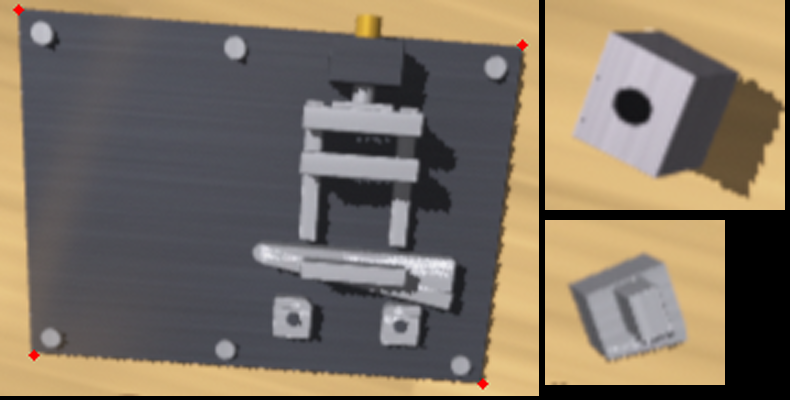

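```bash
cat >> h.py <<'E'
FO=np.array([571.4,-25.8]);FY=np.radians(11.43)
def f2w(x,y): c,s=np.cos(FY),np.sin(FY); return FO+np.array([c*x-s*y,s*x+c*y])
def w2f(p): c,s=np.cos(FY),np.sin(FY); d=np.array(p[:2])-FO; return np.array([c*d[0]+s*d[1],-s*d[0]+c*d[1]])
E
python3 - <<'E'
from h import *
np.set_printoptions(precision=1,suppress=True)
d=np.load('c.npz'); c=(d['K'],d['T'])
def b(p,z,s,o,k): return back('w',(np.array(p,float)-k)/s+o,z,c)[:2]
A=lambda p,z:b(p,z,2.2,(120,55),(0,0))
print('fin f',[w2f(A(p,44)) for p in[(301,261),(407,268),(405,287),(301,278),(353.5,274)]])
print('thin end f',w2f(A((253,254),26)),'thick corners',[w2f(A(p,26)) for p in[(455,260),(450,295)]])
print('keeper tops f (exp -62.5,+-33)',[w2f(A(p,20)) for p in[(292,314),(401,322)]])
print('bridge f exp(32,0)(56,0)z52',[w2f(A(p,52)) for p in[(360,164),(364,119)]])
B=np.array([b(p,32,3,(5,115),(545,0)) for p in[(613,33),(695,75),(655,177),(573,134)]]);print('block',B,B.mean(0),np.linalg.norm(np.diff(B,axis=0),axis=1))
for i in range(3):print(np.degrees(np.arctan2(*(B[i+1]-B[i])[::-1])))
J=np.array([b(p,18,3,(420,200),(545,220)) for p in[(571,286),(662,258),(687,342),(610,360)]]);print('jaw',J,np.linalg.norm(np.diff(J,axis=0),axis=1),J.mean(0))
for i in range(3):print(np.degrees(np.arctan2(*(J[i+1]-J[i])[::-1])))
to(*f2w(-38,0),60,FY-np.pi/2)
E
```

```text
fin f [array([-22.7,  29.3]), array([-22.7, -31.3]), array([-33.8, -31.1]), array([-32.5,  28.8]), array([-28.2,  -1. ])]
thin end f [-23.4  58.7] thick corners [array([-19. , -61.1]), array([-40.3, -60.3])]
keeper tops f (exp -62.5,+-33) [array([-59.8,  34.2]), array([-60.4, -33. ])]
bridge f exp(32,0)(56,0)z52 [array([33.5, -0. ]), array([57. , -0.4])]
block [[524.1 288.6]
 [515.8 254. ]
 [467.8 266.2]
 [477.3 301.6]] [496.3 277.6] [35.6 49.5 36.6]
-103.52761874177156
165.79803243310886
75.01357745825926
jaw [[ 536.1 -247.2]
 [ 559.6 -282.3]
 [ 524.8 -309.8]
 [ 506.9 -278.5]] [42.2 44.3 36. ] [ 531.9 -279.5]
-56.24572894586171
-141.71218852921157
119.70408014986305
T [-16.7   6.8 239.3] A [ 0.  -0.   0.1] deg 4 q6 1.31
```

```bash
sed -i 's/FO=np.array.*;FY/FO=np.array([572.9,-25.5]);FY/' h.py; python3 - <<'E'
from h import *
to(*f2w(-30,-1),30,FY-np.pi/2)
E
```

```text
T [ -7.3   8.5 269.3] A [ 0.    -0.     0.068] deg 4 q6 1.31
```

```bash
python3 -m creep '[{"translation":[-4,4,50],"angular":[0,0,0.034],"jaw":1},{"translation":[-7,8.5,100],"angular":[0,0,0.068],"jaw":1},{"translation":[-7,8.5,150],"angular":[0,0,0.068],"jaw":1},{"translation":[-7,8.5,200],"angular":[0,0,0.068],"jaw":1},{"translation":[-7,8.5,240],"angular":[0,0,0.068],"jaw":1},{"translation":[-7,8.5,262],"angular":[0,0,0.068],"jaw":1},{"translation":[-7,8.5,268],"angular":[0,0,0.068],"jaw":1},{"translation":[-7,8.5,269],"angular":[0,0,0.068],"jaw":1}]'; python3 - <<'E'
from h import *
print(cam('wrist')[1][:3,3]);np.savez('e.npz',K=cam('wrist')[0],T=cam('wrist')[1])
a=shot('wrist','e.png');b=shot('side','e2.png')
cv2.imwrite('pics/e3.png',cv2.resize(np.hstack([a,b[40:460,100:380]]) if 0 else a,None,fx=1.4,fy=1.4)[:,:,::-1])
to(*f2w(-30,-1),30,FY-np.pi/2)
E
```

```text
t: 3.95
ee_pos: [544.3, -32.1, 30.4]
orientation: [3.126, 0.313, 0.0]
ft_force: [0.2, 0.2, -0.3]
width: 88.0
grasp_force: 0.0
[611.27752268 -19.18003943 192.24166887]
T [-1.1  0.1  1.1] A [ 0.    -0.002  0.   ] deg 0 q6 1.31
```

View pics/e3.png

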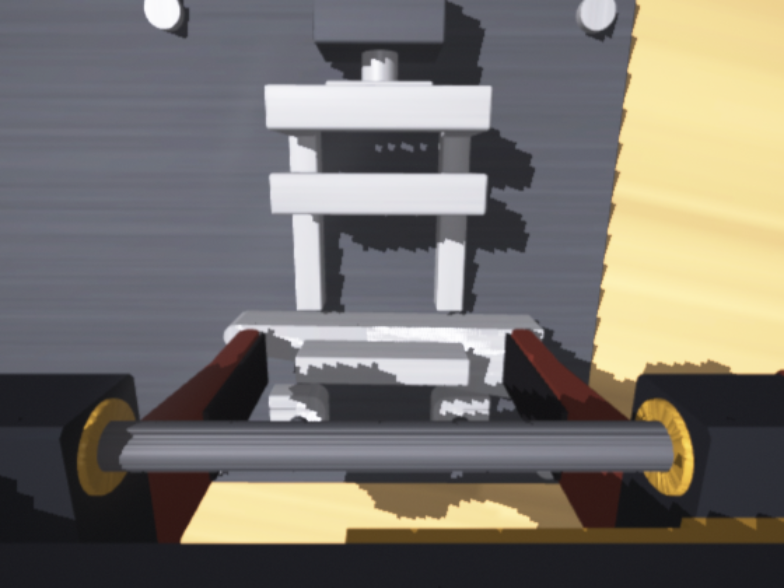

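The fingers straddle the fin ends, with the fin at columns 297–468 and the fingertips at 265 and 507. The bridge bars and wall ends are sharp enough to refine the fixture pose.

```bash
python3 - <<'E'
from h import *
np.set_printoptions(precision=1,suppress=True)
d=np.load('e.npz'); c=(d['K'],d['T'])
for n,p,z,e in[('nearbar L',(270,174),52,(38,32)),('nearbar R',(487,174),52,(38,-32)),('farbar L',(265,87),52,(62,32)),('farbar R',(491,87),52,(62,-32)),('nearbar nL',(272,214),52,(26,32)),('nearbar nR',(486,212),52,(26,-32)),('wallendL+',(297,310),20,(-14,32)),('wallend L-',(323,310),20,(-14,22)),('wallendR+',(436,310),20,(-14,-22)),('wallendR-',(464,310),20,(-14,-32)),('fin far L',(303,344),44,(-25,29)),('fin far R',(466,344),44,(-25,-31))]:
    print(n,w2f(back('w',np.array(p)/1.4,z,c)),e)
E
python3 -m creep '[{"translation":[0,0,1],"angular":[0,0,0],"jaw":0.5},{"translation":[0,0,1],"angular":[0,0,0],"jaw":0.5},{"translation":[0,0,1],"angular":[0,0,0],"jaw":0.5},{"translation":[0,0,1],"angular":[0,0,0],"jaw":0.5},{"translation":[0,0,-10],"angular":[0,0,0],"jaw":0.5},{"translation":[0,0,-30],"angular":[0,0,0],"jaw":0.5},{"translation":[0,0,-60],"angular":[0,0,0],"jaw":0.5},{"translation":[0,0,-80],"angular":[0,0,0],"jaw":0.5}]'
```

```text
nearbar L [36.5 31.9] (38, 32)
nearbar R [ 36.6 -31.1] (38, -32)
farbar L [60.  31.8] (62, 32)
farbar R [ 60.  -30.9] (62, -32)
nearbar nL [25. 32.] (26, 32)
nearbar nR [ 25.6 -31.4] (26, -32)
wallendL+ [-14.7  32.2] (-14, 32)
wallend L- [-14.7  22.3] (-14, 22)
wallendR+ [-14.7 -21.1] (-14, -22)
wallendR- [-14.7 -31.8] (-14, -32)
fin far L [-19.2  26.1] (-25, 29)
fin far R [-19.2 -28.8] (-25, -31)
t: 5.05
ee_pos: [543.9, -32.1, 111.6]
orientation: [3.126, 0.313, 0.001]
ft_force: [0.7, 1.1, -4.1]
width: 59.7
grasp_force: 30.0
```

```bash
sed -i 's/FO=np.array.*;FY/FO=np.array([572.1,-25.4]);FY/' h.py; python3 - <<'E'
from h import *
to(*f2w(-38,118),112,FY-np.pi/2+1.4)
E
```

```text
T [  -9.  -119.    -0.5] A [ 0.  -0.  -1.4] deg 80 q6 0.13
```

```bash
python3 -m creep '[{"translation":[-2,-20,0],"angular":[0,0,-0.175],"jaw":0.5},{"translation":[-4,-40,0],"angular":[0,0,-0.35],"jaw":0.5},{"translation":[-6,-60,0],"angular":[0,0,-0.525],"jaw":0.5},{"translation":[-9,-80,0],"angular":[0,0,-0.7],"jaw":0.5},{"translation":[-9,-100,0],"angular":[0,0,-0.875],"jaw":0.5},{"translation":[-9,-119,0],"angular":[0,0,-1.05],"jaw":0.5},{"translation":[-9,-119,0],"angular":[0,0,-1.225],"jaw":0.5},{"translation":[-9,-119,0],"angular":[0,0,-1.4],"jaw":0.5}]' ; python3 -m creep '[{"translation":[0,0,0],"angular":[0,0,-0.18],"jaw":0.5},{"translation":[0,0,0],"angular":[0,0,-0.36],"jaw":0.5},{"translation":[0,0,0],"angular":[0,0,-0.54],"jaw":0.5},{"translation":[0,0,0],"angular":[0,0,-0.72],"jaw":0.5},{"translation":[0,0,0],"angular":[0,0,-0.9],"jaw":0.5},{"translation":[0,0,0],"angular":[0,0,-1.08],"jaw":0.5},{"translation":[0,0,0],"angular":[0,0,-1.26],"jaw":0.5},{"translation":[0,0,0],"angular":[0,0,-1.44],"jaw":0.5}]'; python3 - <<'E'
from h import *
to(*f2w(-38,118),31,FY+np.pi/2)
o=ctrl.get_obs();print(o['qpos'],o['width'])
E
```

```text
t: 6.05
ee_pos: [511.0, 83.0, 110.3]
orientation: [-2.181, -2.26, 0.001]
ft_force: [-0.1, 0.4, -3.5]
width: 59.2
grasp_force: 30.0
t: 7.05
ee_pos: [511.1, 82.6, 110.3]
orientation: [-0.15, -3.137, 0.0]
ft_force: [0.2, -0.2, -4.4]
width: 59.5
grasp_force: 30.0
T [-0.5  0.1 79.3] A [-0.    -0.001 -0.295] deg 17 q6 -1.61
[ 1.37352301e-01  4.35026287e-01  1.94009862e+00 -3.57646745e-05
  7.67234786e-01 -1.33757954e+00] 59.478430092474134
```

```bash
python3 -m creep '[{"translation":[0,0,10],"angular":[0,0,-0.16],"jaw":0.5},{"translation":[0,0,30],"angular":[0,0,-0.295],"jaw":0.5},{"translation":[0,0,55],"angular":[0,0,-0.295],"jaw":0.5},{"translation":[0,0,72],"angular":[0,0,-0.295],"jaw":0.5},{"translation":[0,0,78],"angular":[0,0,-0.295],"jaw":0.5},{"translation":[0,0,80],"angular":[0,0,-0.295],"jaw":0.5},{"translation":[0,0,80],"angular":[0,0,-0.295],"jaw":0.5},{"translation":[0,0,80],"angular":[0,0,-0.295],"jaw":1}]' ; python3 - <<'E'
from h import *
o=ctrl.get_obs();print(o['ee_pos'],o['width'],o['grasp_force'])
to(470,230,150,np.radians(75))
to(470,230,150,np.radians(166))
E
```

```text
t: 8.05
ee_pos: [512.4, 82.9, 31.1]
orientation: [-0.303, 3.125, 0.0]
ft_force: [0.8, 0.9, -0.6]
width: 66.4
grasp_force: 0.0
[512.39495983  82.85864912  31.09100161] 66.37606605199292 0.0
T [  13.1  152.5 -118.9] A [0.    0.002 0.455] deg 26 q6 -0.85
T [  13.1  152.5 -118.9] A [-1.000e-03  2.000e-03 -1.133e+00] deg 65 q6 -2.44
```

```bash
python3 -m creep '[{"translation":[0,0,-25],"angular":[0,0,0],"jaw":1},{"translation":[0,20,-60],"angular":[0,0,0.11],"jaw":1},{"translation":[2,50,-100],"angular":[0,0,0.22],"jaw":1},{"translation":[4,85,-119],"angular":[0,0,0.33],"jaw":1},{"translation":[6,120,-119],"angular":[0,0,0.455],"jaw":1},{"translation":[8,152,-119],"angular":[0,0,0.455],"jaw":1},{"translation":[-2,185,-119],"angular":[0,0,0.455],"jaw":1},{"translation":[-2,193,-119],"angular":[0,0,0.455],"jaw":1}]' ; python3 - <<'E'
from h import *
o=ctrl.get_obs();print(o['ee_pos'])
K,T=cam('wrist');np.savez('f.npz',K=K,T=T); a=shot('wrist','f.png')
to(496.3,277.6,15,np.radians(75))
d=ctrl.look_for('wrist','block_mid');print([(x['score'],x['rect']) for x in d[:2]])
d=ctrl.look_for('wrist','wedge_mid');print([(x['score'],x['rect']) for x in d[:2]])
E
```

```text
t: 9.05
ee_pos: [477.0, 274.4, 150.2]
orientation: [0.407, 3.113, 0.003]
ft_force: [-0.4, -1.0, 0.9]
width: 87.7
grasp_force: 0.0
[477.04831366 274.41810321 150.22586615]
T [-18.    8.3 134.9] A [0.001 0.001 0.002] deg 0 q6 -0.8
[(0.84, [262.2, 184.2, 309.2, 247.6])]
[(0.87, [93.6, 244.4, 151.0, 293.0])]
```

View pics/f.png

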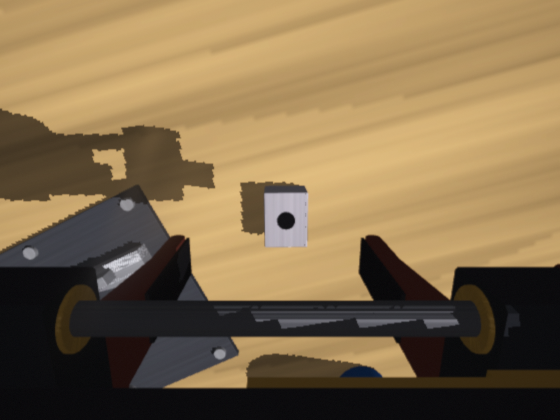

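```bash
python3 - <<'E'
from h import *
np.set_printoptions(precision=1,suppress=True)
d=np.load('f.npz'); c=(d['K'],d['T'])
P=np.array([back('w',p,32,c)[:2] for p in[(265,192),(307,192),(307,246),(265,247)]]);m=P.mean(0);print(P,m,np.linalg.norm(np.diff(P,axis=0),axis=1))
to(*m,15,np.radians(75))
E
```

```text
[[467.  268. ]
 [476.2 302.6]
 [524.1 291.1]
 [515.4 254.7]] [495.7 279.1] [35.8 49.2 37.4]
T [-17.   11.7 134.4] A [-0.  0.  0.] deg 0 q6 -0.8
```

```bash
python3 -m creep '[{"translation":[-8,6,35],"angular":[0,0,0],"jaw":1},{"translation":[-17,11.7,75],"angular":[0,0,0],"jaw":1},{"translation":[-17,11.7,110],"angular":[0,0,0],"jaw":1},{"translation":[-17,11.7,130],"angular":[0,0,0],"jaw":1},{"translation":[-17,11.7,134],"angular":[0,0,0],"jaw":1},{"translation":[-17,11.7,134],"angular":[0,0,0],"jaw":0.3},{"translation":[-17,11.7,134],"angular":[0,0,0],"jaw":0.3},{"translation":[-17,11.7,134],"angular":[0,0,0],"jaw":0.3}]' ; python3 - <<'E'
from h import *
o=ctrl.get_obs();print(o['ee_pos'])
to(*f2w(-6,0),120,FY+np.pi/2)
E
```

```text
t: 10.2
ee_pos: [496.5, 279.8, 16.2]
orientation: [0.41, 3.113, 0.002]
ft_force: [0.4, -0.0, 0.5]
width: 60.9
grasp_force: 0.0
[496.49965286 279.81286515  16.23263201]
T [-146.7 -277.8 -103.9] A [ 0.001  0.002 -0.461] deg 26 q6 -1.82
```

```bash
python3 -m creep '[{"translation":[0,0,0],"angular":[0,0,0],"jaw":0.3},{"translation":[0,0,0],"angular":[0,0,0],"jaw":0.3},{"translation":[0,0,0],"angular":[0,0,0],"jaw":0.3},{"translation":[0,0,-40],"angular":[0,0,0],"jaw":0.3},{"translation":[0,0,-90],"angular":[0,0,0],"jaw":0.3},{"translation":[-25,-48,-104],"angular":[0,0,-0.12],"jaw":0.3},{"translation":[-50,-95,-104],"angular":[0,0,-0.25],"jaw":0.3},{"translation":[-75,-142,-104],"angular":[0,0,-0.4],"jaw":0.3}]' ; python3 - <<'E'
from h import *
to(*f2w(-6,0),110,FY+np.pi/2)
E
```

```text
t: 11.2
ee_pos: [531.4, 121.4, 119.2]
orientation: [0.225, -3.133, 0.0]
ft_force: [1.1, 0.0, -2.7]
width: 37.7
grasp_force: 30.0
T [ -13.2 -151.5    9.2] A [-0.    -0.    -0.056] deg 3 q6 -1.82
```

```bash
python3 -m creep '[{"translation":[-5,-48,0],"angular":[0,0,-0.056],"jaw":0.3},{"translation":[-9,-100,0],"angular":[0,0,-0.056],"jaw":0.3},{"translation":[-13,-140,4],"angular":[0,0,-0.056],"jaw":0.3},{"translation":[-13.2,-151.5,9],"angular":[0,0,-0.056],"jaw":0.3},{"translation":[-13.2,-151.5,9],"angular":[0,0,-0.056],"jaw":0.3},{"translation":[-13.2,-151.5,20],"angular":[0,0,-0.056],"jaw":0.3},{"translation":[-13.2,-151.5,35],"angular":[0,0,-0.056],"jaw":0.3},{"translation":[-13.2,-151.5,40],"angular":[0,0,-0.056],"jaw":0.3}]' ; python3 - <<'E'
from h import *
K,T=cam('wrist');np.savez('g.npz',K=K,T=T); a=shot('wrist','g.png')
cv2.imwrite('pics/g1.png',cv2.resize(a,None,fx=1.4,fy=1.4)[:,:,::-1])
o=ctrl.get_obs();print(o['ee_pos'],w2f(o['ee_pos']))
to(*f2w(-6,0),24,FY+np.pi/2)
E
```

```text
t: 12.2
ee_pos: [564.4, -24.5, 77.6]
orientation: [0.306, -3.124, -0.001]
ft_force: [-0.5, -0.9, -3.6]
width: 37.5
grasp_force: 30.0
[564.47556398 -24.61852134  77.48421335] [-7.31835867  2.27691894]
T [-1.5 -2.3 53.5] A [ 0.001 -0.003 -0.004] deg 0 q6 -1.82
```

View pics/g1.png

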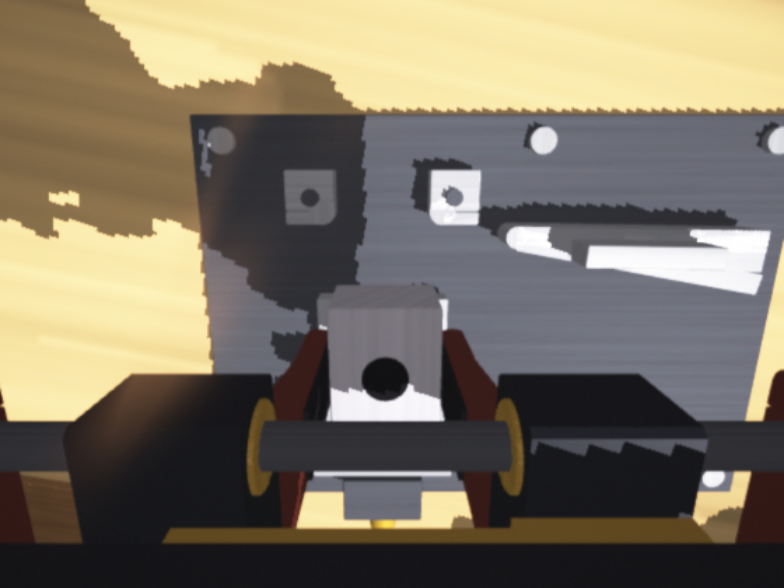

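The block is held square above the channel. The wall ends show at columns 318–447 behind it, and the wedge is at about (640,250), right way round with its thin end towards the slot.

```bash
python3 - <<'E'
from h import *
np.set_printoptions(precision=1,suppress=True)
d=np.load('g.npz'); c=(d['K'],d['T'])
for n,p,z in[('keepR far',(285,170),20),('keepR',(336,170),20),('keepL',(430,170),20),('keepL',(480,170),20),('keepL near',(480,211),20),('wallR',(318,295),20),('wallL',(447,300),20),('block top',(330,308),77.5+17),('block top',(442,308),77.5+17),('fin',(587,246),44),('fin',(587,268),44),('fin r',(765,250),44),('finr',(765,270),44),('thin tip',(505,237),26)]:
    print(n,w2f(back('w',np.array(p)/1.4,z,c)))
o=ctrl.get_obs();print(o['ee_pos'],o['t'])
to(*f2w(-6,0),24,FY+np.pi/2)
E
```

```text
keepR far [-75.1 -42.9]
keepR [-75.  -19.8]
keepL [-74.9  22.8]
keepL [-74.8  45.4]
keepL near [-56.3  46.3]
wallR [-16.3 -30.3]
wallL [-13.6  32.3]
block top [-32.3 -15.7]
block top [-32.2  20.5]
fin [-43.8  87.1]
fin [-34.3  88.1]
fin r [-41.7 162.4]
finr [-33.1 164.1]
thin tip [-45.1  57.1]
[564.5 -24.6  77.5] 12.25
T [-1.5 -2.3 53.5] A [ 0. -0. -0.] deg 0 q6 -1.82
```

```bash
sed -i 's/FO=np.array.*;FY/FO=np.array([572.0,-24.7]);FY/' h.py; python3 -c "
from h import *
to(*f2w(-5,0),24.5,FY+np.pi/2)"
```

```text
T [-2.5 -1.6 53. ] A [ 0.001 -0.003 -0.004] deg 0 q6 -1.82
```

```bash
python3 -m creep '[{"translation":[-2.5,-1.6,10],"angular":[0,0,0],"jaw":0.3},{"translation":[-2.5,-1.6,25],"angular":[0,0,0],"jaw":0.3},{"translation":[-2.5,-1.6,38],"angular":[0,0,0],"jaw":0.3},{"translation":[-2.5,-1.6,46],"angular":[0,0,0],"jaw":0.3},{"translation":[-2.5,-1.6,50],"angular":[0,0,0],"jaw":0.3},{"translation":[-2.5,-1.6,52],"angular":[0,0,0],"jaw":0.3},{"translation":[-2.5,-1.6,53],"angular":[0,0,0],"jaw":0.3},{"translation":[-2.5,-1.6,53],"angular":[0,0,0],"jaw":0.3}]' ; python3 -c "
from h import *
o=ctrl.get_obs();print(o['ee_pos'],w2f(o['ee_pos']),o['ft_force'])
to(*f2w(-5,0),24.5,FY+np.pi/2)"
```

```text
t: 13.25
ee_pos: [568.5, -26.5, 26.5]
orientation: [-0.305, 3.126, -0.0]
ft_force: [0.0, -0.2, -3.0]
width: 37.4
grasp_force: 30.0
[568.52865929 -26.46262117  26.46601765] [-3.75179517 -1.03974646] [ 0.03759775 -0.19567983 -3.03603018]
T [1.3 1.  2. ] A [-0.     0.    -0.005] deg 0 q6 -1.82
```

```bash
python3 -m creep '[{"translation":[0,0.5,2],"angular":[0,0,0],"jaw":0.3},{"translation":[0,0.5,2.5],"angular":[0,0,0],"jaw":0.3},{"translation":[0,0.5,2.5],"angular":[0,0,0],"jaw":0.6},{"translation":[0,0.5,2.5],"angular":[0,0,0],"jaw":0.6},{"translation":[0,0.5,-15],"angular":[0,0,0],"jaw":0.6},{"translation":[20,0.5,-45],"angular":[0,0,0],"jaw":0.0},{"translation":[42,0.5,-45],"angular":[0,0,0],"jaw":0.0},{"translation":[50,0.5,-45],"angular":[0,0,0],"jaw":0.0}]' ; python3 -c "
from h import *
o=ctrl.get_obs();print(w2f(o['ee_pos']),o['ft_force'],o['width'])
to(*f2w(-52,0),24.5,FY+np.pi/2)"
```

```text
t: 14.25
ee_pos: [518.7, -35.8, 72.5]
orientation: [-0.304, 3.126, -0.0]
ft_force: [-0.4, 0.1, 1.5]
width: 26.6
grasp_force: 0.0
[-54.47551293  -0.31419518] [-0.41386332  0.11211751  1.49480083] 26.63901329757078
T [-2.4  0.3 48. ] A [-0.     0.001 -0.006] deg 0 q6 -1.84
```

```bash
python3 -m creep '[{"translation":[0,0,25],"angular":[0,0,0],"jaw":0},{"translation":[0,0,48],"angular":[0,0,0],"jaw":0},{"translation":[0,0,55],"angular":[0,0,0],"jaw":0},{"translation":[-8,0,55],"angular":[0,0,0],"jaw":0},{"translation":[-18,0,55],"angular":[0,0,0],"jaw":0},{"translation":[-28,0,55],"angular":[0,0,0],"jaw":0},{"translation":[-36,0,55],"angular":[0,0,0],"jaw":0},{"translation":[-42,0,55],"angular":[0,0,0],"jaw":0}]' ; python3 -c "
from h import *
o=ctrl.get_obs();print(w2f(o['ee_pos']),o['ft_force'],o['width'])"
```

```text
t: 15.25
ee_pos: [560.9, -27.4, 16.4]
orientation: [-0.305, 3.127, -0.0]
ft_force: [-3.0, -0.6, 2.6]
width: 0.8
grasp_force: 1.1
[-11.38663119  -0.44576406] [-2.95819656 -0.57190887  2.57676407] 0.8316918793693456
```

```bash
for i in 1; do python3 -m creep '[{"translation":[-1,0,0],"angular":[0,0,0],"jaw":0},{"translation":[-2,0,0],"angular":[0,0,0],"jaw":0},{"translation":[-3,0,0],"angular":[0,0,0],"jaw":0},{"translation":[-4,0,0],"angular":[0,0,0],"jaw":0},{"translation":[-5,0,0],"angular":[0,0,0],"jaw":0},{"translation":[-5,0,0],"angular":[0,0,0],"jaw":0},{"translation":[-5,0,0],"angular":[0,0,0],"jaw":0},{"translation":[-5,0,0],"angular":[0,0,0],"jaw":0}]'; python3 -m creep '[{"translation":[-0.5,0,0],"angular":[0,0,0],"jaw":0},{"translation":[-1,0,0],"angular":[0,0,0],"jaw":0},{"translation":[-1.5,0,0],"angular":[0,0,0],"jaw":0},{"translation":[-2,0,0],"angular":[0,0,0],"jaw":0},{"translation":[-2.5,0,0],"angular":[0,0,0],"jaw":0},{"translation":[-3,0,0],"angular":[0,0,0],"jaw":0},{"translation":[-3,0,0],"angular":[0,0,0],"jaw":0},{"translation":[-3,0,0],"angular":[0,0,0],"jaw":0}]'; done
```

```text
t: 16.25
ee_pos: [565.5, -26.6, 16.2]
orientation: [-0.305, 3.126, -0.0]
ft_force: [-0.2, -0.1, -0.9]
width: 0.6
grasp_force: 0.2
t: 17.25
ee_pos: [568.4, -26.0, 16.2]
orientation: [-0.305, 3.127, -0.0]
ft_force: [-1.9, -0.4, 1.2]
width: 0.5
grasp_force: 0.8
```

```bash
python3 -m creep '[{"translation":[-0.5,0,0],"angular":[0,0,0],"jaw":0},{"translation":[-1,0,0],"angular":[0,0,0],"jaw":0},{"translation":[-1.5,0,0],"angular":[0,0,0],"jaw":0},{"translation":[-2,0,0],"angular":[0,0,0],"jaw":0},{"translation":[-2,0,0],"angular":[0,0,0],"jaw":0},{"translation":[-2,0,0],"angular":[0,0,0],"jaw":0},{"translation":[-2,0,0],"angular":[0,0,0],"jaw":0},{"translation":[-2,0,0],"angular":[0,0,0],"jaw":0}]';  python3 -c "
from h import *
o=ctrl.get_obs();print(w2f(o['ee_pos']),o['ft_force'],o['width'])"
```

```text
t: 18.25
ee_pos: [569.4, -25.7, 16.2]
orientation: [0.304, -3.125, -0.0]
ft_force: [-5.0, -1.6, 4.6]
width: 0.5
grasp_force: 2.7
[-2.77411478 -0.47403437] [-4.96519795 -1.59778784  4.58886534] 0.4760541057161364
```

```bash
python3 -m creep '[{"translation":[20,0,0],"angular":[0,0,0],"jaw":0},{"translation":[25,0,-40],"angular":[0,0,0],"jaw":0.3},{"translation":[25,0,-90],"angular":[0,0,0.18],"jaw":1},{"translation":[25,20,-130],"angular":[0,0,0.36],"jaw":1},{"translation":[25,60,-134],"angular":[0,0,0.54],"jaw":1},{"translation":[25,40,-134],"angular":[0,0,0.72],"jaw":1},{"translation":[25,0,-134],"angular":[0,0,0.9],"jaw":1},{"translation":[25,-50,-134],"angular":[0,0,1.08],"jaw":1}]';  python3 -c "
from h import *
to(532,-280,150,np.radians(-55))"
```

```text
t: 19.25
ee_pos: [556.5, -79.8, 150.6]
orientation: [1.351, 2.834, 0.002]
ft_force: [0.1, -0.2, 0.3]
width: 66.8
grasp_force: 0.0
T [-140.1 -145.1    0.6] A [ 0.003 -0.     1.641] deg 94 q6 0.48
```

```bash
python3 -m creep '[{"translation":[-25,-25,0],"angular":[0,0,0.18],"jaw":1},{"translation":[-50,-50,0],"angular":[0,0,0.36],"jaw":1},{"translation":[-75,-75,0],"angular":[0,0,0.54],"jaw":1},{"translation":[-100,-100,0],"angular":[0,0,0.72],"jaw":1},{"translation":[-125,-125,0],"angular":[0,0,0.9],"jaw":1},{"translation":[-140,-145,0],"angular":[0,0,1.08],"jaw":1},{"translation":[-140,-145,0],"angular":[0,0,1.26],"jaw":1},{"translation":[-140,-145,0],"angular":[0,0,1.44],"jaw":1}]';  python3 -c "
from h import *
K,T=cam('wrist');np.savez('i.npz',K=K,T=T); a=shot('wrist','i.png')
cv2.imwrite('pics/i1.png',cv2.resize(a[130:300,180:400],None,fx=3.5,fy=3.5,interpolation=2)[:,:,::-1])
for d in ctrl.look_for('wrist','jaw_mid')[:2]:print(d)
to(532,-280,28,np.radians(-55))"
```

```text
t: 20.25
ee_pos: [532.2, -280.4, 150.3]
orientation: [2.887, 1.236, 0.002]
ft_force: [0.0, -0.6, -0.3]
width: 87.6
grasp_force: 0.0
{'rect': [253.7, 173.4, 300.5, 219.6], 'score': 0.66}
T [ -0.2  -0.4 122.4] A [ 0.001 -0.001  0.203] deg 12 q6 0.48
```

View pics/i1.png

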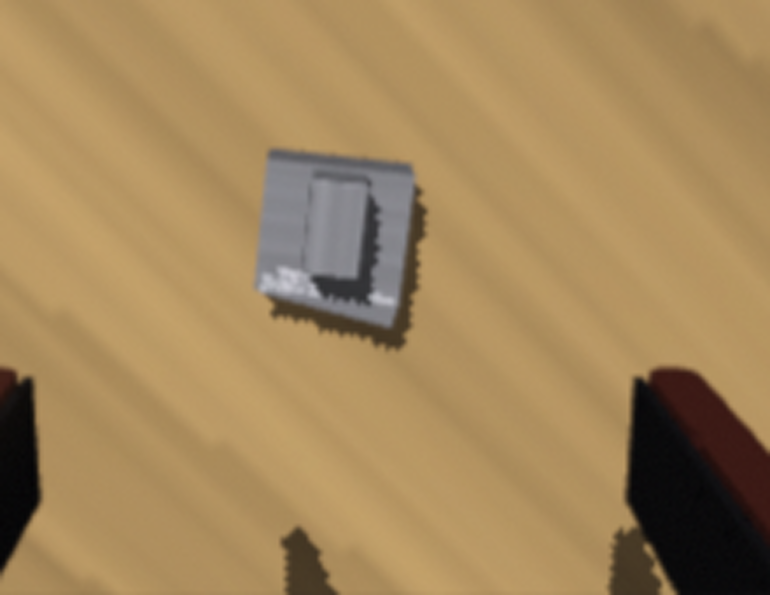

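The jaw's fin lies nearer the upper edge in this crop, so its front (+x) points up. The sloping back is the lower edge, from (258,290) to (393,325).

```bash
python3 - <<'E'
from h import *
np.set_printoptions(precision=1,suppress=True)
d=np.load('i.npz'); c=(d['K'],d['T'])
f=lambda p,z:back('w',np.array(p)/3.5+(180,130),z,c)[:2]
P=np.array([f(p,34) for p in[(315,178),(370,180),(357,279),(305,275)]]);m=P.mean(0)
print('fin',P,m,np.linalg.norm(np.diff(P,axis=0),axis=1))
a=lambda u,v:np.degrees(np.arctan2(*(u-v)[::-1]))
B=np.array([f(p,18) for p in[(270,157),(412,170),(393,325),(258,290)]])
print('angles x',a(P[1],P[2]),a(P[0],P[3]),'sides',a(B[0],B[3]),a(B[1],B[2]),'front+90',a(B[0],B[1])-90,'back',a(B[3],B[2])-90,np.linalg.norm(np.diff(B,axis=0),axis=1))
E
```

```text
fin [[ 541.4 -265.4]
 [ 550.7 -274.9]
 [ 531.5 -290.6]
 [ 523.  -281.1]] [ 536.6 -278. ] [13.2 24.8 12.8]
angles x 39.42705329176283 40.33178568663025 sides 40.48136369192383 40.409055510507656 front+90 41.04399038892029 back 31.182942826534685 [36.1 41.4 36.5]
```

```bash
python3 -c "
from h import *
to(536.6,-278,20.5,np.radians(-49.7))"
```

```text
T [  4.4   1.5 129.9] A [ 0.001 -0.001  0.111] deg 6 q6 0.39
```

```bash
python3 -m creep '[{"translation":[2,1,35],"angular":[0,0,0.06],"jaw":0.5},{"translation":[4.4,1.5,75],"angular":[0,0,0.111],"jaw":0.5},{"translation":[4.4,1.5,108],"angular":[0,0,0.111],"jaw":0.5},{"translation":[4.4,1.5,126],"angular":[0,0,0.111],"jaw":0.5},{"translation":[4.4,1.5,130],"angular":[0,0,0.111],"jaw":0.5},{"translation":[4.4,1.5,130],"angular":[0,0,0.111],"jaw":0},{"translation":[4.4,1.5,130],"angular":[0,0,0.111],"jaw":0},{"translation":[4.4,1.5,130],"angular":[0,0,0.111],"jaw":0}]';python3 -m creep '[{"translation":[0,0,0],"angular":[0,0,0],"jaw":0},{"translation":[0,0,0],"angular":[0,0,0],"jaw":0},{"translation":[0,0,-20],"angular":[0,0,0],"jaw":0},{"translation":[0,0,-60],"angular":[0,0,0],"jaw":0},{"translation":[0,0,-90],"angular":[0,0,0],"jaw":0},{"translation":[0,0,-90],"angular":[0,0,0.16],"jaw":0},{"translation":[0,0,-90],"angular":[0,0,0.32],"jaw":0},{"translation":[0,0,-90],"angular":[0,0,0.48],"jaw":0}]';  python3 -c "
from h import *
o=ctrl.get_obs();print(w2f(o['ee_pos']),o['ft_force'],o['width'])
to(*f2w(-9,0),70,FY-np.pi/2)"
```

```text
t: 21.35
ee_pos: [536.3, -277.8, 21.2]
orientation: [2.947, 1.084, 0.002]
ft_force: [0.3, 0.4, 0.1]
width: 17.2
grasp_force: 0.0
t: 22.35
ee_pos: [535.6, -277.4, 111.3]
orientation: [3.122, 0.344, 0.001]
ft_force: [0.7, 0.1, -2.6]
width: 13.2
grasp_force: 30.0
[ -85.74156372 -240.46834164] [ 0.72852379  0.08104222 -2.62174107] 13.227987882997972
T [  81.5 -238.9   41.3] A [ 0.   -0.    0.02] deg 1 q6 1.32
```

```bash
python3 -m creep '[{"translation":[16,-48,0],"angular":[0,0,0.02],"jaw":0},{"translation":[33,-96,0],"angular":[0,0,0.02],"jaw":0},{"translation":[49,-144,0],"angular":[0,0,0.02],"jaw":0},{"translation":[65,-190,0],"angular":[0,0,0.02],"jaw":0},{"translation":[78,-225,10],"angular":[0,0,0.02],"jaw":0},{"translation":[81.5,-239,25],"angular":[0,0,0.02],"jaw":0},{"translation":[81.5,-239,41],"angular":[0,0,0.02],"jaw":0},{"translation":[81.5,-239,41],"angular":[0,0,0.02],"jaw":0}]';  python3 -c "
from h import *
K,T=cam('wrist');np.savez('j.npz',K=K,T=T); a=shot('wrist','j.png')
cv2.imwrite('pics/j1.png',cv2.resize(a,None,fx=1.4,fy=1.4,interpolation=2)[:,:,::-1])
o=ctrl.get_obs();print(w2f(o['ee_pos']),o['ft_force'],o['width'])
to(*f2w(-9,0),28.5,FY-np.pi/2)"
```

```text
t: 23.35
ee_pos: [560.5, -27.2, 67.7]
orientation: [-3.125, -0.32, 0.005]
ft_force: [0.1, 0.2, -2.3]
width: 13.6
grasp_force: 30.0
[-11.20183142  -0.54024567] [-0.23696911  0.00125571 -1.04633571] 14.261372946739607
T [ 2.3 -0.5 39.9] A [-0.     0.002  0.004] deg 0 q6 1.32
```

View pics/j1.png

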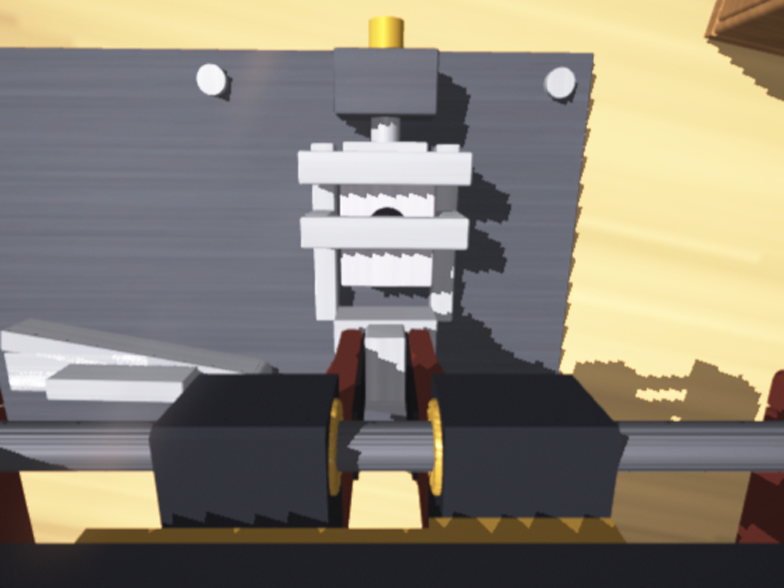

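The block sits under the bridge with its rear edge at about row 286. The jaw is square above the channel entry, and the wedge is waiting at the left.

```bash
python3 - <<'E'
from h import *
np.set_printoptions(precision=1,suppress=True)
d=np.load('j.npz'); c=(d['K'],d['T'])
f=lambda p,z:w2f(back('w',np.array(p)/1.4,z,c))
print('block rear',f((341,285),40),f((433,285),40),'bridge nr',f((301,247),52),f((468,247),52))
zj=67.7-20.5+18-1; print('jaw front',f((335,322),zj),f((437,322),zj),'fin',f((366,330),zj+16),f((405,330),zj+16))
print('wedge fin',f((47,370),44),f((200,370),44),f((47,400),44),'thin',f((270,366),26))
o=ctrl.get_obs();print(w2f(o['ee_pos']),o['ee_pos'][2])
E
```

```text
block rear [ 8.2 17.5] [  8.4 -20.8] bridge nr [26.2 31.3] [ 26.5 -32.4]
jaw front [ 0.3 17.7] [  0.5 -20.1] fin [3.  5.5] [ 3.  -7.6]
wedge fin [-28.9 143.7] [-28.6  78.2] [-43.1 146.2] thin [-34.7  52.8]
[-11.2  -0.5] 68.38339668290298
```

```bash
python3 -m creep '[{"translation":[2.3,-0.5,12],"angular":[0,0,0],"jaw":0},{"translation":[2.3,-0.5,25],"angular":[0,0,0],"jaw":0},{"translation":[2.3,-0.5,33],"angular":[0,0,0],"jaw":0},{"translation":[2.3,-0.5,37],"angular":[0,0,0],"jaw":0},{"translation":[2.3,-0.5,39],"angular":[0,0,0],"jaw":0},{"translation":[2.3,-0.5,40],"angular":[0,0,0],"jaw":0},{"translation":[2.3,-0.5,40],"angular":[0,0,0],"jaw":0},{"translation":[2.3,-0.5,40],"angular":[0,0,0],"jaw":0}]';  python3 -c "
from h import *
o=ctrl.get_obs();print(w2f(o['ee_pos']),o['ft_force'],o['width'])
to(*f2w(-9,0),28.5,FY-np.pi/2)"
```

```text
t: 24.4
ee_pos: [564.2, -25.3, 29.5]
orientation: [3.125, 0.321, 0.001]
ft_force: [-0.1, -0.6, -2.4]
width: 13.5
grasp_force: 30.0
[-7.76524262  0.9195845 ] [-0.11606749 -0.60259427 -2.42902958] 13.547788748582406
T [-1.2  0.9  1. ] A [ 0.    -0.     0.005] deg 0 q6 1.32
```

```bash
python3 -m creep '[{"translation":[0,0.5,0.5],"angular":[0,0,0],"jaw":0},{"translation":[0,0.5,1],"angular":[0,0,0],"jaw":0},{"translation":[0,0.5,1.3],"angular":[0,0,0],"jaw":0},{"translation":[1,0.5,1.3],"angular":[0,0,0],"jaw":0},{"translation":[2,0.5,1.3],"angular":[0,0,0],"jaw":0},{"translation":[2,0.5,1.3],"angular":[0,0,0],"jaw":0},{"translation":[2,0.5,1.3],"angular":[0,0,0],"jaw":0},{"translation":[2,0.5,1.3],"angular":[0,0,0],"jaw":0}]';  python3 -c "
from h import *
o=ctrl.get_obs();print(w2f(o['ee_pos']),o['ft_force'],o['width'])"
```

```text
t: 25.4
ee_pos: [566.3, -25.6, 29.0]
orientation: [3.125, 0.321, 0.001]
ft_force: [-3.6, -0.7, 10.4]
width: 13.9
grasp_force: 30.0
[-5.75805817  0.28210261] [-3.63007122 -0.66842549 10.36499257] 13.941195871355173
```

```bash
python3 -m creep '[{"translation":[0,0,0],"angular":[0,0,0],"jaw":0.4},{"translation":[0,0,0],"angular":[0,0,0],"jaw":0.4},{"translation":[0,0,-2],"angular":[0,0,0],"jaw":0.4},{"translation":[0,0,-25],"angular":[0,0,0],"jaw":0.4},{"translation":[-10,-20,-80],"angular":[0,0,0],"jaw":0.4},{"translation":[-20,-60,-95],"angular":[0,0,-0.18],"jaw":0.4},{"translation":[-33,-100,-95],"angular":[0,0,-0.36],"jaw":0.4},{"translation":[-33,-117,-95],"angular":[0,0,-0.54],"jaw":0.4}]';  python3 -c "
from h import *
o=ctrl.get_obs();print(w2f(o['ee_pos']),o['ft_force'],o['width'])
to(*f2w(-40,117),125,FY)"
```

```text
t: 26.4
ee_pos: [508.6, 83.8, 123.3]
orientation: [-2.922, -1.154, 0.0]
ft_force: [-0.1, -0.0, -0.3]
width: 35.3
grasp_force: 0.0
[-40.64924496 118.94420135] [-0.13919442 -0.01553434 -0.31156803] 35.331128188376454
T [-0.5  2.  -1.7] A [-0.    -0.    -1.018] deg 58 q6 -0.04
```

```bash
python3 -m creep '[{"translation":[0,0,0],"angular":[0,0,-0.18],"jaw":0.4},{"translation":[0,0,0],"angular":[0,0,-0.36],"jaw":0.4},{"translation":[0,0,0],"angular":[0,0,-0.54],"jaw":0.4},{"translation":[0,0,0],"angular":[0,0,-0.72],"jaw":0.4},{"translation":[0,0,0],"angular":[0,0,-0.9],"jaw":0.4},{"translation":[0,0,0],"angular":[0,0,-1.018],"jaw":0.4},{"translation":[0,0,0],"angular":[0,0,-1.018],"jaw":0.4},{"translation":[0,0,0],"angular":[0,0,-1.018],"jaw":0.4}]';  python3 -c "
from h import *
K,T=cam('wrist');np.savez('k.npz',K=K,T=T); a=shot('wrist','k.png')
cv2.imwrite('pics/k1.png',cv2.resize(a,None,fx=1.4,fy=1.4,interpolation=2)[:,:,::-1])
o=ctrl.get_obs();print(w2f(o['ee_pos']),o['ft_force'],o['width'])
to(*f2w(-38,117),30,FY)"
```

```text
t: 27.4
ee_pos: [510.0, 82.4, 122.9]
orientation: [-2.001, -2.422, -0.0]
ft_force: [0.6, 0.7, 0.5]
width: 35.1
grasp_force: 0.0
[-39.56779242 117.29690475] [0.15993379 0.25616181 0.87705531] 35.28654644368686
T [-0.3  1.6 92.9] A [-0.    -0.    -0.009] deg 1 q6 -0.04
```

View pics/k1.png

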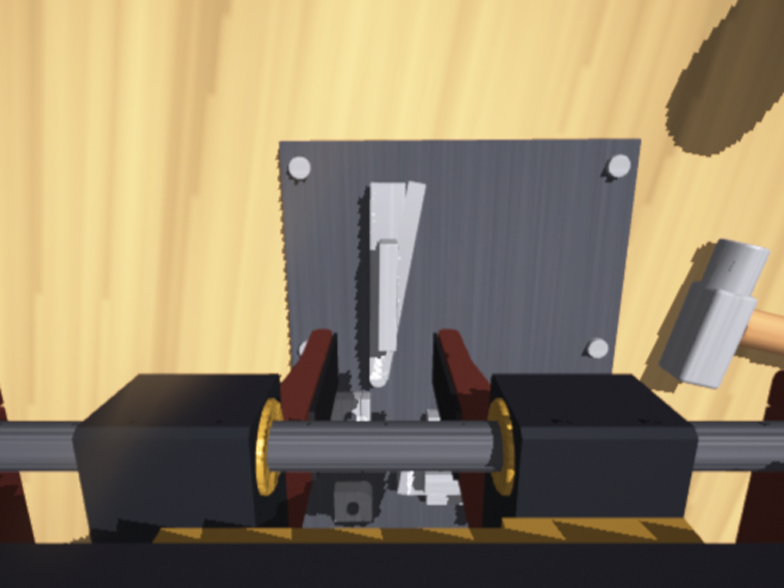

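```bash
python3 - <<'E'
from h import *
np.set_printoptions(precision=1,suppress=True)
d=np.load('k.npz'); c=(d['K'],d['T'])
f=lambda p,z:w2f(back('w',np.array(p)/1.4,z,c))
print('fin',f((380,242),44),f((397,242),44),f((379,350),44),f((395,350),44),'thick',f((370,184),26),f((425,184),26),'thin',f((379,388),26))
to(*f2w(-38,117),30,FY)
E
```

```text
fin [-42.3 147.4] [-33.5 147.4] [-43.5  87.8] [-34.8  87.7] thick [-47.4 176.1] [-17.9 175.8] thin [-44.2  56. ]
T [-0.3  1.6 92.9] A [-0. -0. -0.] deg 1 q6 -0.04
```

```bash
python3 -m creep '[{"translation":[0,1.5,30],"angular":[0,0,0],"jaw":0.4},{"translation":[0,1.5,60],"angular":[0,0,0],"jaw":0.4},{"translation":[0,1.5,82],"angular":[0,0,0],"jaw":0.4},{"translation":[0,1.5,91],"angular":[0,0,0],"jaw":0.4},{"translation":[0,1.5,92.5],"angular":[0,0,0],"jaw":0.0},{"translation":[0,1.5,92.5],"angular":[0,0,0],"jaw":0.0},{"translation":[0,1.5,92.5],"angular":[0,0,0],"jaw":0.0},{"translation":[0,1.5,92.5],"angular":[0,0,0],"jaw":0.0}]';  python3 -c "
from h import *
o=ctrl.get_obs();print(w2f(o['ee_pos']),o['ft_force'],o['width'])
to(*f2w(-39,36),31.5,FY)"
```

```text
t: 28.45
ee_pos: [511.9, 82.8, 31.2]
orientation: [1.998, 2.423, 0.001]
ft_force: [-1.4, -0.4, 4.4]
width: 10.0
grasp_force: 30.0
[-37.56443284 117.2410505 ] [-1.3989036  -0.42186582  4.444064  ] 9.992060308186463
T [-81.2  -0.8  -0.3] A [ 0.001  0.    -0.007] deg 0 q6 -0.19
```

```bash
python3 -m creep '[{"translation":[0,0,-1.5],"angular":[0,0,0],"jaw":0},{"translation":[-14,-0.5,-1.5],"angular":[0,0,0],"jaw":0},{"translation":[-28,-1,-1.5],"angular":[0,0,0],"jaw":0},{"translation":[-42,-1,-1.5],"angular":[0,0,0],"jaw":0},{"translation":[-56,-1,-1.5],"angular":[0,0,0],"jaw":0},{"translation":[-70,-1,-1.5],"angular":[0,0,0],"jaw":0},{"translation":[-79,-1,-1.5],"angular":[0,0,0],"jaw":0},{"translation":[-81,-1,-1.5],"angular":[0,0,0],"jaw":0}]';  python3 -c "
from h import *
o=ctrl.get_obs();print(w2f(o['ee_pos']),o['ee_pos'],o['ft_force'],o['width'])"
```

```text
t: 29.45
ee_pos: [526.1, 2.4, 31.9]
orientation: [1.999, 2.423, 0.0]
ft_force: [0.3, 0.7, -3.9]
width: 9.7
grasp_force: 30.0
[-39.62147401  35.61695264] [526.10608477   2.35877054  31.92085808] [ 0.27262446  0.6566814  -3.94337234] 9.708489501614903
```

```bash
python3 -m creep '[{"translation":[0,0,1],"angular":[0,0,0],"jaw":0},{"translation":[0,0,1.8],"angular":[0,0,0],"jaw":0},{"translation":[0,0,1.8],"angular":[0,0,0],"jaw":0.4},{"translation":[0,0,1.8],"angular":[0,0,0],"jaw":0.4},{"translation":[0,0,-10],"angular":[0,0,0],"jaw":0.4},{"translation":[10,0,-40],"angular":[0,0,0],"jaw":0},{"translation":[50,1,-40],"angular":[0,0,0],"jaw":0},{"translation":[84,1,-40],"angular":[0,0,0],"jaw":0}]'; python3 -m creep '[{"translation":[0,0,20],"angular":[0,0,0],"jaw":0},{"translation":[0,0,45],"angular":[0,0,0],"jaw":0},{"translation":[0,0,56],"angular":[0,0,0],"jaw":0},{"translation":[0,0,57],"angular":[0,0,0],"jaw":0},{"translation":[-5,0,57],"angular":[0,0,0],"jaw":0},{"translation":[-12,0,57],"angular":[0,0,0],"jaw":0},{"translation":[-19,0,57],"angular":[0,0,0],"jaw":0},{"translation":[-24,0,57],"angular":[0,0,0],"jaw":0}]';  python3 -c "
from h import *
o=ctrl.get_obs();print(w2f(o['ee_pos']),o['ee_pos'],o['ft_force'],o['width'])"
```

```text
t: 30.45
ee_pos: [511.2, 86.7, 73.2]
orientation: [1.998, 2.423, 0.002]
ft_force: [0.6, -0.0, 0.4]
width: 8.2
grasp_force: 0.0
t: 31.45
ee_pos: [515.8, 61.5, 15.3]
orientation: [1.999, 2.423, 0.001]
ft_force: [-0.6, 1.4, 0.9]
width: 0.8
grasp_force: 0.8
[-37.98166953  95.66258005] [515.81409097  61.53850688  15.26207603] [-0.6299226   1.38613543  0.94405598] 0.7827569560156602
```

```bash
python3 -m creep '[{"translation":[-2,0,0],"angular":[0,0,0],"jaw":0},{"translation":[-4,0,0],"angular":[0,0,0],"jaw":0},{"translation":[-6,0,0],"angular":[0,0,0],"jaw":0},{"translation":[-8,0,0],"angular":[0,0,0],"jaw":0},{"translation":[-10,0,0],"angular":[0,0,0],"jaw":0},{"translation":[-12,0,0],"angular":[0,0,0],"jaw":0},{"translation":[-13,0,0],"angular":[0,0,0],"jaw":0},{"translation":[-13,0,0],"angular":[0,0,0],"jaw":0}]';python3 -c "
from h import *
o=ctrl.get_obs();print(w2f(o['ee_pos']),o['ee_pos'],o['ft_force'],o['width'])"
```

```text
t: 32.45
ee_pos: [517.9, 49.2, 14.9]
orientation: [1.998, 2.424, -0.0]
ft_force: [-0.2, 0.0, -0.6]
width: 0.5
grasp_force: 0.0
[-38.38568618  83.10871379] [517.90589395  49.15355036  14.89158695] [-0.19886091  0.03163843 -0.59674348] 0.4529184028752426
```

Wedge middle is near y = 13 and still free, so I'll keep going in small steps.

```bash
python3 -m creep '[{"translation":[-1,0,0],"angular":[0,0,0],"jaw":0},{"translation":[-2,0,0],"angular":[0,0,0],"jaw":0},{"translation":[-3,0,0],"angular":[0,0,0],"jaw":0},{"translation":[-4,0,0],"angular":[0,0,0],"jaw":0},{"translation":[-5,0,0],"angular":[0,0,0],"jaw":0},{"translation":[-6,0,0],"angular":[0,0,0],"jaw":0},{"translation":[-7,0,0],"angular":[0,0,0],"jaw":0},{"translation":[-8,0,0],"angular":[0,0,0],"jaw":0}]';python3 -c "
from h import *
o=ctrl.get_obs();print(w2f(o['ee_pos']),o['ft_force'])"; python3 -m creep '[{"translation":[-0.5,0,0],"angular":[0,0,0],"jaw":0},{"translation":[-1,0,0],"angular":[0,0,0],"jaw":0},{"translation":[-1.5,0,0],"angular":[0,0,0],"jaw":0},{"translation":[-2,0,0],"angular":[0,0,0],"jaw":0},{"translation":[-2.5,0,0],"angular":[0,0,0],"jaw":0},{"translation":[-3,0,0],"angular":[0,0,0],"jaw":0},{"translation":[-3.5,0,0],"angular":[0,0,0],"jaw":0},{"translation":[-4,0,0],"angular":[0,0,0],"jaw":0}]';python3 -c "
from h import *
o=ctrl.get_obs();print(w2f(o['ee_pos']),o['ft_force'])"
```

```text
t: 33.45
ee_pos: [519.4, 41.4, 14.9]
orientation: [-1.998, -2.424, 0.0]
ft_force: [-0.1, 1.6, -0.5]
width: 0.2
grasp_force: 0.5
[-38.42048425  75.22154688] [-0.05821279  1.62201644 -0.49374967]
t: 34.45
ee_pos: [520.2, 37.5, 14.9]
orientation: [-1.998, -2.424, -0.0]
ft_force: [0.0, 1.9, -0.8]
width: 0.8
grasp_force: 0.8
[-38.41198336  71.23972656] [ 0.00495974  1.9333292  -0.77393246]
```

```bash
for k in 1 2; do python3 -m creep '[{"translation":[-0.5,0,0],"angular":[0,0,0],"jaw":0},{"translation":[-1,0,0],"angular":[0,0,0],"jaw":0},{"translation":[-1.5,0,0],"angular":[0,0,0],"jaw":0},{"translation":[-2,0,0],"angular":[0,0,0],"jaw":0},{"translation":[-2.5,0,0],"angular":[0,0,0],"jaw":0},{"translation":[-3,0,0],"angular":[0,0,0],"jaw":0},{"translation":[-3.5,0,0],"angular":[0,0,0],"jaw":0},{"translation":[-4,0,0],"angular":[0,0,0],"jaw":0}]';python3 -c "
from h import *
o=ctrl.get_obs();print(w2f(o['ee_pos']),o['ft_force'])"; done
```

```text
t: 35.45
ee_pos: [520.9, 33.9, 14.9]
orientation: [-1.998, -2.424, -0.0]
ft_force: [-1.4, 6.8, -0.4]
width: 0.2
grasp_force: 3.3
[-38.49572088  67.55188458] [-1.36700627  6.79929475 -0.44256807]
t: 36.45
ee_pos: [521.4, 30.9, 14.9]
orientation: [-1.998, -2.423, -0.001]
ft_force: [-2.1, 13.7, 0.7]
width: 0.7
grasp_force: 6.9
[-38.5476491   64.52397811] [-2.06078666 13.70992777  0.69262896]
```

Push has reached 13.7 N, so the stack is tight. I'll back off and check with a picture.

```bash
python3 -m creep '[{"translation":[4,0,0],"angular":[0,0,0],"jaw":0},{"translation":[15,0,0],"angular":[0,0,0],"jaw":0},{"translation":[30,0,-30],"angular":[0,0,0],"jaw":0},{"translation":[25,0,-80],"angular":[0,0,0],"jaw":0},{"translation":[-20,0,-130],"angular":[0,0,0],"jaw":0},{"translation":[-70,0,-180],"angular":[0,0,0],"jaw":0},{"translation":[-90,0,-200],"angular":[0,0,0],"jaw":0},{"translation":[-90,0,-200],"angular":[0,0,0],"jaw":0}]';python3 -c "
from h import *
K,T=cam('wrist');np.savez('l.npz',K=K,T=T); a=shot('wrist','l.png')
p=proj('w',[*f2w(0,0),20]).astype(int);print(p)
x0,y0=max(p[0]-130,0),max(p[1]-95,0);print(x0,y0)
cv2.imwrite('pics/l1.png',cv2.resize(a[y0:y0+190,x0:x0+260],None,fx=3,fy=3,interpolation=2)[:,:,::-1])
print(ctrl.get_obs()['ee_pos'])"
```

```text
t: 37.45
ee_pos: [540.7, -60.3, 217.4]
orientation: [1.998, 2.418, 0.004]
ft_force: [-0.9, 0.2, 0.2]
width: 0.6
grasp_force: 0.0Traceback (most recent call last):
  File "<string>", line 4, in <module>
    p=proj('w',[*f2w(0,0),20]).astype(int);print(p)
      ~~~~^^^^^^^^^^^^^^^^^^^^
  File "h.py", line 7, in proj
    K,T=c or cam(n); p=np.linalg.inv(T)@np.r_[P,1]; q=K@np.array([p[0],-p[1],-p[2]]); return q[:2]/q[2]
             ~~~^^^
  File "h.py", line 5, in cam
    i=ctrl.camera_info(n); return np.array(i["camera_matrix"]),np.array(i["world_from_camera"])
ValueError: cameras: side, top, wrist
```

```bash
python3 -c "
from h import *
d=np.load('l.npz');c=(d['K'],d['T']);a=cv2.imread('pics/l.png')
p=proj('w',[*f2w(0,0),20],c).astype(int)
x0,y0=max(p[0]-130,0),max(p[1]-95,0);print(x0,y0)
cv2.imwrite('pics/l1.png',cv2.resize(a[y0:y0+190,x0:x0+260],None,fx=3,fy=3,interpolation=2))"
```

```text
179 60
```

View pics/l1.png

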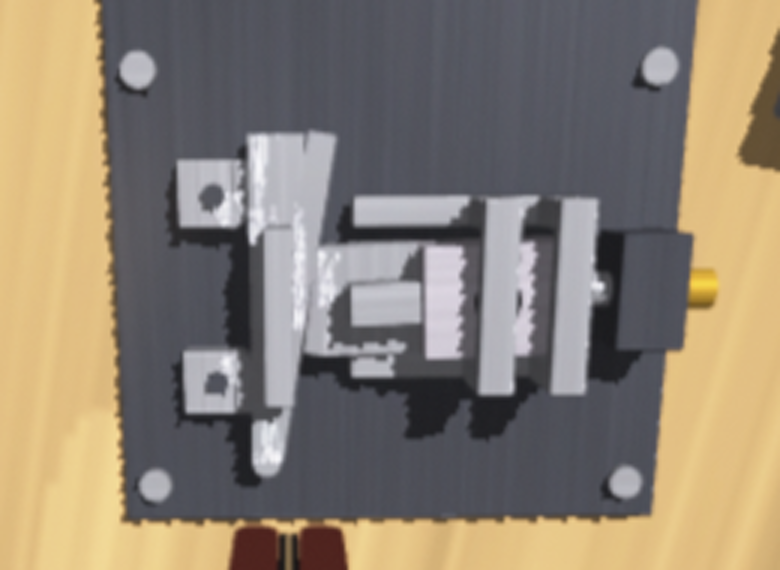

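```bash
python3 - <<'E'
from h import *
np.set_printoptions(precision=1,suppress=True)
d=np.load('l.npz'); c=(d['K'],d['T'])
f=lambda p,z:w2f(back('w',np.array(p)/3+(179,60),z,c))
print('jaw fin',[f(p,42) for p in[(352,287),(418,282),(421,322),(353,327)]])
print('block',[f(p,40) for p in[(426,246),(463,246),(428,358),(463,358)]])
print('keep near edge',f((239,227),20),f((235,412),20),'wedge straight',f((249,135),26),f((247,240),26),f((258,470),26))
print('wedge fin',[f(p,44) for p in[(266,228),(292,228),(266,405),(290,405)]],'thick',f((290,133),26),'thin',f((267,476),26))
print('wall',f((354,197),20),f((354,225),20),'bar',f((484,199),52),f((480,394),52))
E
```

```text
jaw fin [array([-15.5,   2.9]), array([6.5, 4.3]), array([ 7.8, -9.1]), array([-15.1, -10.5])]
block [array([ 9.1, 15.9]), array([21.4, 15.8]), array([ 10.7, -21.7]), array([ 22.7, -21.9])]
keep near edge [-53.6  21.8] [-56.6 -44.6] wedge straight [-49.3  52.3] [-50.7  17.6] [-48.4 -65.1]
wedge fin [array([-43.8,  22.6]), array([-35.3,  22.5]), array([-44.7, -36.6]), array([-36.6, -36.7])] thick [-35.6  52.8] thin [-45.1 -67.4]
wall [-13.5  31.5] [-13.4  22. ] bar [25.4 31.2] [ 26.6 -31.9]
```

The picture shows the stack assembled. The block is under the bridge at y ≈ -3 and has moved about 1.5 mm into the stop. The jaw sits behind it, and the wedge lies on both keepers at x ≈ -40 with its middle at y ≈ -7, thin end to -y.

```bash
python3 -c "
from h import *
print(ctrl.close_job())"
```

```text
the job is handed in; nothing more can be done
None
```

I handed the job in at about 37.5 s on the robot's clock. The block, jaw and turned wedge are in place and tight after a final push of about 14 N. The hand-in gave no verdict, and I judged the wedge's pressure on the jaw from the push force and about 1.5 mm of stop travel rather than measuring it.

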